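# Seat the test pot's cover by its four studs, crosswise

### The arm

A 6-joint arm with a two-finger parallel gripper is mounted at the origin on a cart in front of the work surface, level with it; the furniture and walls round the work are solid. World frame = base frame: x ahead of the robot, y to its left, z up, the work surface at z = 0. Lengths are in m, angles in degrees, forces in N, time in s.
With the tool pointing down it reaches from about 0.35 to 0.725 m from the base axis. Payload 6 kg.
Tool frame: the origin (TCP) lies at the very end of the fingers, on their centre line; the grasp point (between the pads) lies 19 mm behind it; z points along the fingers, y is the direction in which the jaws open and shut (so a half turn about z gives the same grasp; the last joint's range is limited). The gripper opens to 85 mm and grips with 20 to 120 N. Pads are 22 mm wide; open, the fingers measure 114 mm over their backs; the gripper's body (76 mm by 85 mm) begins 54 mm behind the grasp point. The pads swing forward as they close: fully open they stand 13 mm farther back than shut.
Start: joints at [-55.25, 2.303, 4.859, 0, -92.561, -19.12], TCP at [0.162, -0.578, 0.231] pointing down, gripper open.
Joint ranges: [-146.85, 146.85], [-73.84, 115.35], [-62.03, 85.46], [-188.31, 113.3], [-161.28, -10.13], [-171.36, 171.36]. Speed limits (degrees/s): [147.25, 147.25, 172.46, 180, 180, 180].

### API

Orientations are given as [roll, pitch, yaw] about the fixed x, y, z axes, in that order (R = Rz(yaw) Ry(pitch) Rx(roll)).
In Python, from workcell import * gives the robot as it stands.
- The arm moves only by the tool carry_out, never from a script. Its argument "moves" is a list of rows, each a list of 3 entries, a list of its own where there are three numbers: the opening, from 0 (shut) to 1 (fully open), then the shift along the world's x, y, z in cm, then the turn about the world's z in degrees. In form: [[grip, [x, y, z], spin], ...]. A call has 1 to 20 rows; each row shifts and turns the commanded pose from where the row before left it; what a row does not reach is not made up. A row lasts 1/10 s, in which the tool goes at most 50 mm and 8.59 degrees, less where a joint would pass 70% of its speed; a pose out of reach is approached as far as the arm can. A call is refused whole if a number of a shift passes 5 or a number of a turn 8.59, either way. A call with a gripper value outside its range is refused whole. The fingers move at their own pace and stop on an object; "newtons" is the grip in N (left out, the last holds). Time passes only in rows, so rows that do not move let the fingers close. It gives the time, the measured TCP pose, the force and the opening at its end, in the units of the state.
- state(): the state, without advancing time (a new reading comes with each control period).
- get_image(name): name is "scene" or "top" or "wrist"; returns a dict with "image" (400x640x3 uint8, blue, green, red), "z_map" (400x640 float32, m along the optical axis (not along the pixel's ray), 0 where there is no reading), "K" (3x3 intrinsics, pixels), "extrinsics" (4x4, takes a point from world to camera coordinates). Camera axes: x right, y up, looking along -z (the intrinsics and any distortion apply to the point x, -y, -z); pixel columns grow to the right and rows downward; lengths in m; the calibration is good to about 2 mm. A picture is of the moment at which its call begins.
- finish_job(): hands the job in, once; it reports no verdict.
The state is a dict: "clock": time; "joint_positions": joint angles; "joint_vel": joint speeds; "effort": joint torques, N m; "eef_pos": TCP position; "tool_rot": TCP orientation; "contact_force": force on the tool from outside, world axes, zero at the start; "ft_torque": the same for the moment, N m; "opening": opening from 0.0 (shut) to 1.0 (fully open).
Only numpy, scipy, OpenCV 4.12 (cv2) and the standard library are available. Lean on these libraries where they do the work, as an engineer would, in place of code of your own. Each camera call takes 0.05 s, during which the arm holds its last target.

### The job

One of the two coil test pots is still open: its cover stands proud under four round-headed push-in studs. Seat that cover evenly by pressing the studs straight down crosswise, always following a stud with the one diagonally opposite: first go round pushing each one about half way in, then go round crosswise again pushing each fully home. Do not let the cover cock over, and leave the pot that is already sealed alone.

Things in the scene. Friction and masses are not known exactly. Their poses are not given: they have to be found in the camera images.
- pot: The open test pot, fixed: a square grey cast housing, 136 x 136 x 45 mm high, with a thin brass nipple (20 mm long) on its -x side; above it a square aluminium cover (136 x 136 x 8 mm) stands proud under the heads of four studs, 21 mm above its seat. Origin at the centre of the housing's underside, z up, x and y along its sides. It stands left or right, the sealed pot on the other side.
- sealed_pot: The other pot, alike in shape and size, but its cover already lies down on the housing with all four studs home (heads' tops 67 mm above the bench). Fixed. Origin at the centre of its underside.
- cover_mid (a point): Centre of the upper face of the open pot's cover; z square to the cover. Light spring pins hold the cover up under the stud heads; the heads push it down, and it leans to the side of the deeper ones. 76 mm above the bench at the start, 55 mm when seated. A bar handle, 60 mm long and 20 mm high, stands in its middle: not to be pressed.
- stud_a_top (a point): Centre of the top of stud A's flat round dark steel head (28 mm across, 12 mm thick), at the pot's +x +y corner, 50 mm from its centre along x and y; opposite stud C. Slides down 24 mm to a hard stop: top 89 to 91 mm above the bench at the start, 79 half way, 67 home. Takes 8 to 14 N and stays where it is left. As it goes in, the head bears on the cover.
- stud_b_top (a point): Centre of the top of stud B's flat round dark steel head (28 mm across, 12 mm thick), at the pot's +x -y corner, 50 mm from its centre along x and y; opposite stud D. Slides down 24 mm to a hard stop: top 89 to 91 mm above the bench at the start, 79 half way, 67 home. Takes 8 to 14 N and stays where it is left. As it goes in, the head bears on the cover.
- stud_c_top (a point): Centre of the top of stud C's flat round dark steel head (28 mm across, 12 mm thick), at the pot's -x -y corner, 50 mm from its centre along x and y; opposite stud A. Slides down 24 mm to a hard stop: top 89 to 91 mm above the bench at the start, 79 half way, 67 home. Takes 8 to 14 N and stays where it is left. As it goes in, the head bears on the cover.
- stud_d_top (a point): Centre of the top of stud D's flat round dark steel head (28 mm across, 12 mm thick), at the pot's -x +y corner, 50 mm from its centre along x and y; opposite stud B. Slides down 24 mm to a hard stop: top 89 to 91 mm above the bench at the start, 79 half way, 67 home. Takes 8 to 14 N and stays where it is left. As it goes in, the head bears on the cover.

How it is judged:
By the outcome, as a careful person would: the job done as asked, in the order asked, and still so for the second after the job is handed in, with the robot touching nothing.
It also fails if it takes over 51 s, if anything falls off the work surface, if the arm or the gripper's body presses on something with over 40 N, if the wrist force passes 120 N, or if a joint passes its speed limit or range.

## Working session

There is one attempt and no reset: what is moved stays moved. The work goes in short steps, Python scripts to look and compute and a tool call to move; the robot and the scene stay as the last step left them, time stands still between calls to the robot, and variables do not carry over. Pictures are saved under pics/ and viewed, and the job is handed in when it is done.

Besides the shell and the picture viewer there is one more tool, called after ">>>" by a JSON object that holds its "method" and its "body". carry_out: Moves the arm, as the interface text tells. Its arguments: {"type":"object","properties":{"moves":{"type":"array"},"newtons":{"type":"number"}},"required":["moves"]}

```bash
mkdir -p pics; ls; cat > h.py <<'E'
from workcell import *
import numpy as np, cv2
def cast(im,u,v,z):
    K=im["K"];T=np.array(im["extrinsics"]);R=T[:3,:3];t=T[:3,3]
    p=np.linalg.inv(K)@np.array([u,v,1.0]);d=R.T@np.array([p[0],-p[1],-p[2]]);c=-R.T@t
    return c+d*(z-c[2])/d[2]
def pt(im,u,v):
    K=im["K"];T=np.array(im["extrinsics"]);R=T[:3,:3];t=T[:3,3]
    z=im["z_map"][int(v),int(u)];p=np.linalg.inv(K)@np.array([u,v,1.0])*z
    return R.T@(np.array([p[0],-p[1],-p[2]])-t)
def zall(im):
    K=im["K"];T=np.array(im["extrinsics"]);R=T[:3,:3];t=T[:3,3]
    z=im["z_map"];v,u=np.mgrid[:400,:640]
    P=np.stack([(u-K[0,2])/K[0,0]*z,-(v-K[1,2])/K[1,1]*z,-z],-1)
    return (P-t)@R
E
python3 - <<'E'
from h import *
s=state();print(s)
for n in("top","scene"):
    im=get_image(n);cv2.imwrite(f"pics/{n}0.png",im["image"]);np.save(f"{n}.npy",im,allow_pickle=True)
    print(n,im["K"],im["extrinsics"],[k for k in im])
E
```

```text
pics
{'clock': 0.0, 'joint_positions': array([-5.52498529e+01,  2.33925611e+00,  4.80021797e+00, -2.64395706e-02,
       -9.25622627e+01, -1.91197832e+01]), 'joint_vel': array([ 0.0216135 , -0.02114735, -0.0828817 ,  0.01089643, -0.0947805 ,
       -0.03267769]), 'effort': array([ 6.27889949e-04, -3.68207932e+01,  3.47402251e+01,  6.93215668e+00,
       -5.61107823e-03, -3.11363053e-06]), 'eef_pos': array([ 0.16164206, -0.57746179,  0.23025312]), 'tool_rot': array([ 1.79895635e+02, -8.22237045e-03, -1.64368470e+02]), 'contact_force': array([-0.55421558,  1.06327908, -0.26634145]), 'ft_torque': array([0.02086403, 0.04924477, 0.05997609]), 'opening': 1.001403052340193}
top [[458.15790421   0.         317.63261144]
 [  0.         458.15790421 197.43244131]
 [  0.           0.           1.        ]] [[ 0.00185732 -0.99996721 -0.00788197 -0.0203169 ]
 [ 0.99968145  0.00165828  0.02518432 -0.50135824]
 [-0.02517042 -0.00792623  0.99965175 -1.09221776]
 [ 0.          0.          0.          1.        ]] ['image', 'z_map', 'K', 'extrinsics']
scene [[362.42188771   0.         326.25488643]
 [  0.         362.42188771 196.60610929]
 [  0.           0.           1.        ]] [[-0.89524794 -0.44490666  0.02427326  0.44318635]
 [ 0.19310508 -0.33832072  0.92100462 -0.19739217]
 [-0.40154895  0.82921478  0.38879467 -0.68810974]
 [ 0.          0.          0.          1.        ]] ['image', 'z_map', 'K', 'extrinsics']
```

View pics/top0.png

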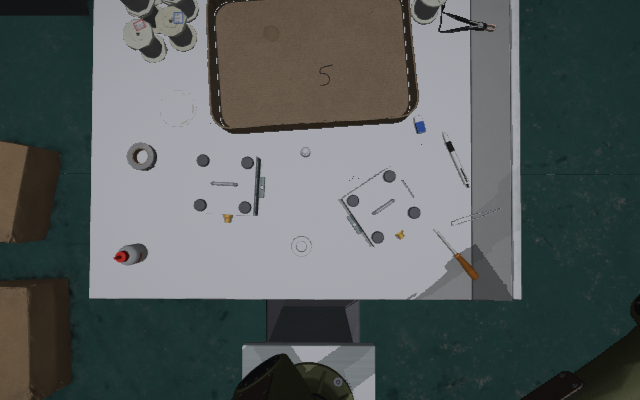

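View pics/scene0.png

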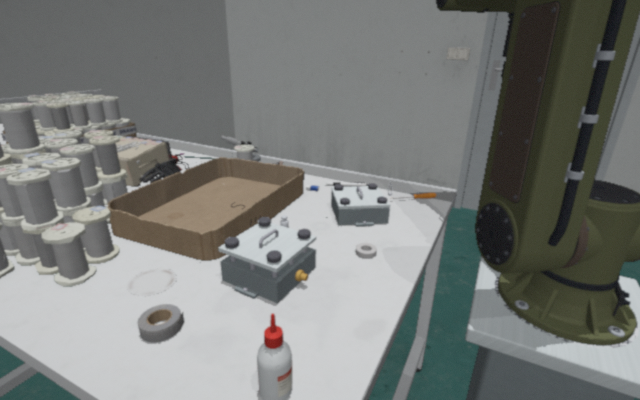

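The top view shows pots at about (224,184) and (383,207). In the scene view the left one's cover stands proud. Next I'll measure the heights.

```bash
python3 - <<'E'
from h import *
im=np.load("top.npy",allow_pickle=True).item();P=zall(im);g=im["image"]
for n,(x0,y0,x1,y1) in dict(L=(185,145,275,225),R=(335,160,430,250)).items():
    sub=g[y0:y1,x0:x1].max(2);Z=P[y0:y1,x0:x1,2]
    m=((sub<95)&(Z>0.055)).astype(np.uint8)
    c,_=cv2.findContours(m,cv2.RETR_EXTERNAL,cv2.CHAIN_APPROX_NONE)
    for k in c:
        a=cv2.contourArea(k)
        if a<60: continue
        (u,v),r=cv2.minEnclosingCircle(k);M=cv2.moments(k);u,v=M['m10']/a+x0,M['m01']/a+y0
        mm=np.zeros_like(m);cv2.drawContours(mm,[k],-1,1,-1);mm=cv2.erode(mm,np.ones((5,5)))
        z=np.median(Z[mm>0]);print(n,round(u,1),round(v,1),a,r,"z",z.round(4),cast(im,u,v,z).round(4))
for u,v in [(224,175),(224,195),(210,185),(240,184),(383,190),(383,225),(365,215),(400,200)]: print(u,v,pt(im,u,v).round(4))
big=cv2.resize(g[140:260,170:440],None,fx=2.9,fy=2.9,interpolation=cv2.INTER_CUBIC);cv2.imwrite("pics/crop.png",big)
s=np.load("scene.npy",allow_pickle=True).item()
cv2.imwrite("pics/crop2.png",cv2.resize(s["image"][170:310,200:410],None,fx=3.8,fy=3.8,interpolation=cv2.INTER_CUBIC))
E
```

```text
L 244.6 207.2 102.5 6.133184432983398 z 0.0905 [0.4774 0.1415 0.0905]
L 200.0 204.6 107.0 6.346578121185303 z 0.0914 [0.4829 0.2405 0.0914]
L 247.2 162.5 103.5 6.176634788513184 z 0.0909 [0.5766 0.1364 0.0909]
L 202.8 160.2 107.0 6.41889762878418 z 0.0893 [0.5817 0.2355 0.0893]
R 377.3 236.8 96.5 6.1588311195373535 z 0.0674 [ 0.4112 -0.1547  0.0674]
R 413.5 212.4 101.5 6.165341377258301 z 0.0665 [ 0.4664 -0.2366  0.0665]
R 352.5 200.4 97.0 5.901181697845459 z 0.0664 [ 0.4932 -0.0988  0.0664]
R 388.7 175.9 94.0 5.9621758460998535 z 0.0673 [ 0.5488 -0.1808  0.0673]
224 175 [0.5498 0.1908 0.0768]
224 195 [0.5048 0.1908 0.0751]
210 185 [0.5271 0.2216 0.0791]
240 184 [0.5295 0.1544 0.0777]
383 190 [ 0.5174 -0.1694  0.0552]
383 225 [ 0.4373 -0.1696  0.053 ]
365 215 [ 0.4602 -0.1283  0.0546]
400 200 [ 0.4946 -0.208   0.0564]
```

View pics/crop.png

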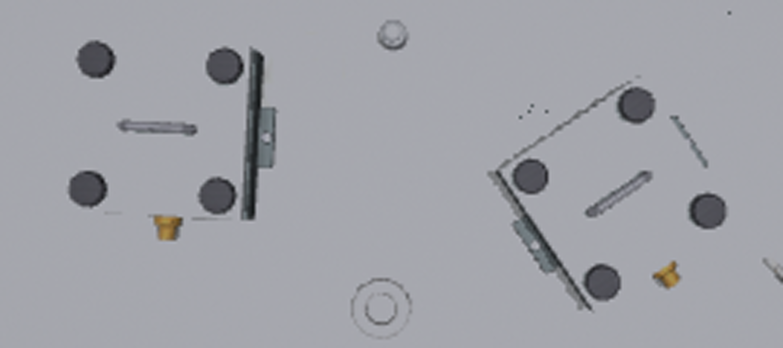

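View pics/crop2.png

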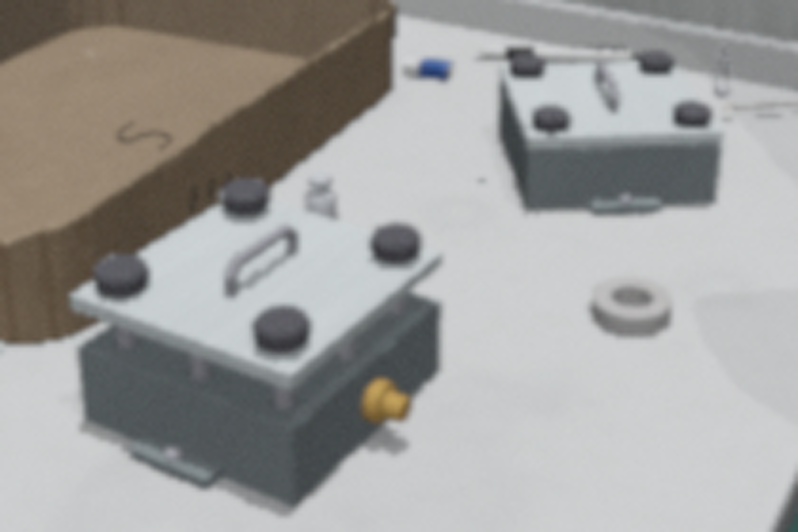

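The left pot is the open one: head tops at about 90 mm and cover at about 76 mm, against 67/55 mm on the right pot. Its nipple points at the robot, so its yaw is about -3°. The studs are A (0.582, 0.2355), B (0.577, 0.136), C (0.477, 0.1415) and D (0.483, 0.2405). I'll move high over A with the fingers shut.

>>> {"method": "carry_out", "body": {"moves": [[0,[2.1,4.0,0],0],[0,[2.1,4.0,0],0],[0,[2.1,4.0,0],0],[0,[2.1,4.0,0],0],[0,[2.1,4.0,0],0],[0,[2.1,4.0,0],0],[0,[2.1,4.0,0],0],[0,[2.1,4.0,0],0],[0,[2.1,4.0,0],0],[0,[2.1,4.0,0],0],[0,[2.1,4.0,0],0],[0,[2.1,4.0,0],0],[0,[2.1,4.0,0],0],[0,[2.1,4.0,0],0],[0,[2.1,4.0,0],0],[0,[2.1,4.0,0],0],[0,[2.1,4.0,0],0],[0,[2.1,4.0,0],0],[0,[2.1,4.0,0],0],[0,[2.1,4.0,0],0]]}}

```text
clock: 2.1
eef_pos: [0.5821, 0.224, 0.2307]
tool_rot: [-180.0, -0.0, -164.4]
contact_force: [1.1, 0.5, 0.6]
opening: 0.003
```

>>> {"method": "carry_out", "body": {"moves": [[0,[0,1.3,-3],0],[0,[0,0,-4],0],[0,[0,0,-3],0],[0,[0,0,-1],0],[0,[0,0,0],0],[0,[0,0,0],0]]}}

```text
clock: 2.7
eef_pos: [0.5825, 0.2353, 0.1233]
tool_rot: [180.0, 0.1, -164.4]
contact_force: [-0.3, 0.5, 1.0]
opening: 0.001
```

```bash
python3 - <<'E'
from h import *
s=state();print({k:np.round(s[k],4) for k in("clock","eef_pos","tool_rot","contact_force","opening")})
for n in("wrist","scene"):
    im=get_image(n);cv2.imwrite(f"pics/{n}1.png",im["image"])
E
```

```text
{'clock': np.float64(2.7), 'eef_pos': array([0.5825, 0.2353, 0.1233]), 'tool_rot': array([ 1.799920e+02,  1.437000e-01, -1.643711e+02]), 'contact_force': array([-0.3234,  0.5015,  1.0024]), 'opening': np.float64(0.0011)}
```

View pics/wrist1.png

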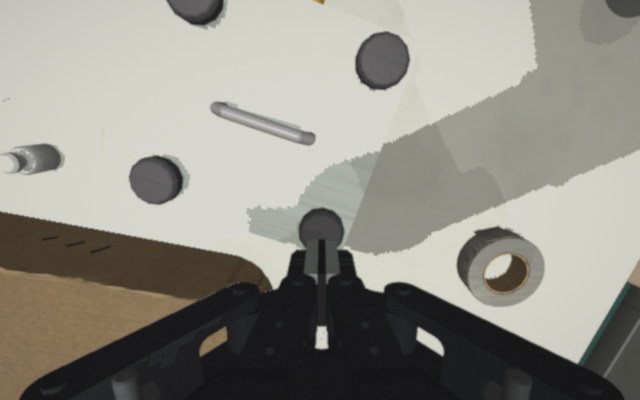

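View pics/scene1.png

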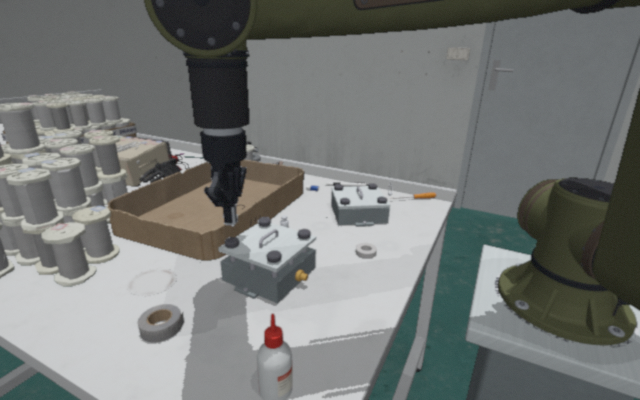

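The wrist view shows the shut fingers right over head A at (321,230). Next is a slow descent onto A to half depth, in steps.

>>> {"method": "carry_out", "body": {"moves": [[0,[0,0,-1.5],0],[0,[0,0,-0.8],0],[0,[0,0,-0.4],0],[0,[0,0,-0.4],0],[0,[0,0,-0.2],0],[0,[0,0,0],0],[0,[0,0,0],0]]}}

```text
clock: 3.5
eef_pos: [0.5817, 0.2351, 0.0888]
tool_rot: [-180.0, 0.0, -164.4]
contact_force: [-1.8, -1.0, 3.2]
opening: 0.002
```

>>> {"method": "carry_out", "body": {"moves": [[0,[0,0,-0.3],0],[0,[0,0,-0.3],0],[0,[0,0,-0.3],0],[0,[0,0,0],0],[0,[0,0,0],0]]}}

```text
clock: 4.0
eef_pos: [0.5818, 0.2352, 0.0805]
tool_rot: [-180.0, 0.0, -164.4]
contact_force: [-4.0, -1.2, 6.3]
opening: -0.001
```

>>> {"method": "carry_out", "body": {"moves": [[0,[0,0,-0.15],0],[0,[0,0,0],0],[0,[0,0,0],0]]}}

```text
clock: 4.3
eef_pos: [0.5818, 0.2352, 0.0792]
tool_rot: [-180.0, 0.0, -164.4]
contact_force: [-4.9, -1.2, 7.2]
opening: 0.001
```

>>> {"method": "carry_out", "body": {"moves": [[0,[0,0,2.5],0],[0,[0,0,2.35],0],[0,[-1.5,-1.4,0],0],[0,[-2.5,-2.3,0],0],[0,[-3,-2.6,0],0],[0,[-2.25,-2.0,0],0],[0,[-1.2,-1.05,0],0],[0,[0,0,0],0],[0,[0,0,0],0]]}}

```text
clock: 5.2
eef_pos: [0.4775, 0.142, 0.1265]
tool_rot: [180.0, 0.1, -164.4]
contact_force: [-0.2, 0.6, -0.8]
opening: 0.006
```

```bash
python3 - <<'E'
from h import *
s=state();print({k:np.round(s[k],4) for k in("clock","eef_pos","contact_force")})
for n in("wrist","scene"):
    im=get_image(n);cv2.imwrite(f"pics/{n}2.png",im["image"] if n=="wrist" else cv2.resize(im["image"][170:310,200:410],None,fx=3.8,fy=3.8,interpolation=cv2.INTER_CUBIC))
    P=zall(im)
    if n=="wrist":
        print(im["K"][0,0])
        np.save("w2.npy",im,allow_pickle=True)
E
```

```text
{'clock': np.float64(5.2), 'eef_pos': array([0.4775, 0.142 , 0.1265]), 'contact_force': array([-0.1954,  0.6038, -0.8482])}
320.6556586713076
```

View pics/wrist2.png

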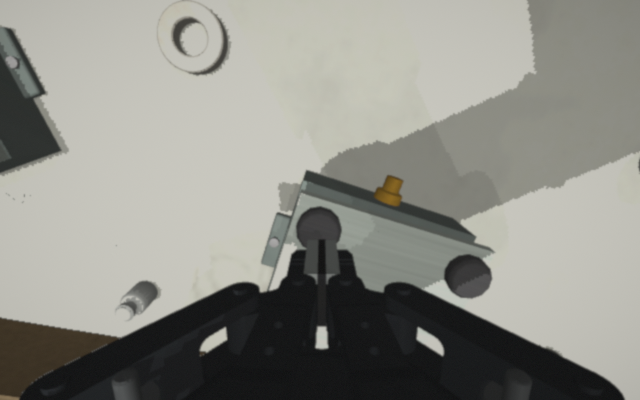

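View pics/scene2.png

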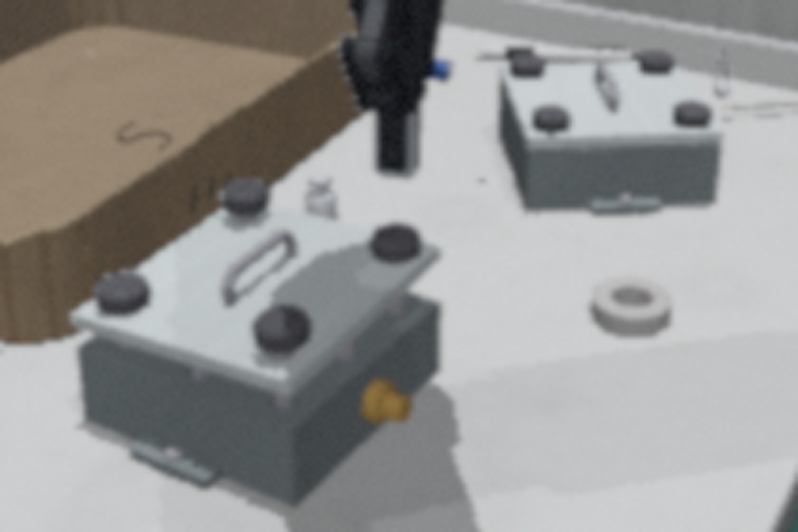

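A moved down and the cover leans slightly towards it, as expected. The fingers are over C, at (320,228) in the wrist view.

>>> {"method": "carry_out", "body": {"moves": [[0,[0,0,-2],0],[0,[0,0,-1],0],[0,[0,0,-0.4],0],[0,[0,0,-0.3],0],[0,[0,0,-0.3],0],[0,[0,0,-0.3],0],[0,[0,0,-0.3],0],[0,[0,0,-0.15],0],[0,[0,0,-0.1],0],[0,[0,0,0],0],[0,[0,0,0],0]]}}

```text
clock: 6.4
eef_pos: [0.4773, 0.1416, 0.0795]
tool_rot: [-180.0, 0.0, -164.4]
contact_force: [-6.0, -0.8, 7.0]
opening: -0.0
```

>>> {"method": "carry_out", "body": {"moves": [[0,[0,0,2.5],0],[0,[0,0,2.35],0],[0,[1.5,-0.1,0],0],[0,[3,-0.1,0],0],[0,[3,-0.1,0],0],[0,[1.6,-0.1,0],0],[0,[0.8,-0.1,0],0],[0,[0,0,0],0],[0,[0,0,0],0],[0,[0,0,-2],0],[0,[0,0,-1],0],[0,[0,0,-0.4],0],[0,[0,0,-0.3],0],[0,[0,0,-0.3],0],[0,[0,0,-0.3],0],[0,[0,0,-0.3],0],[0,[0,0,-0.15],0],[0,[0,0,-0.1],0],[0,[0,0,0],0],[0,[0,0,0],0]]}}

```text
clock: 8.4
eef_pos: [0.576, 0.1367, 0.0799]
tool_rot: [-180.0, 0.0, -164.3]
contact_force: [-6.1, -1.1, 6.9]
opening: -0.002
```

>>> {"method": "carry_out", "body": {"moves": [[0,[0,0,-0.1],0],[0,[0,0,0],0],[0,[0,0,2.5],0],[0,[0,0,2.45],0],[0,[-1.4,1.5,0],0],[0,[-2.3,2.5,0],0],[0,[-2.6,3,0],0],[0,[-2.0,2.2,0],0],[0,[-1.05,1.2,0],0],[0,[0,0,0],0],[0,[0,0,0],0]]}}

```text
clock: 9.5
eef_pos: [0.4828, 0.2409, 0.127]
tool_rot: [180.0, 0.1, -164.3]
contact_force: [-0.4, 1.0, 0.7]
opening: 0.003
```

>>> {"method": "carry_out", "body": {"moves": [[0,[0,0,-2],0],[0,[0,0,-1],0],[0,[0,0,-0.4],0],[0,[0,0,-0.3],0],[0,[0,0,-0.3],0],[0,[0,0,-0.3],0],[0,[0,0,-0.3],0],[0,[0,0,-0.15],0],[0,[0,0,-0.1],0],[0,[0,0,0],0],[0,[0,0,0],0]]}}

```text
clock: 10.6
eef_pos: [0.4831, 0.2399, 0.0795]
tool_rot: [-179.9, 0.0, -164.4]
contact_force: [-4.4, -3.3, 6.0]
opening: -0.0
```

>>> {"method": "carry_out", "body": {"moves": [[0,[0,0,2.5],0],[0,[0,0,2.35],0],[0,[1.5,-0.1,0],0],[0,[3,-0.1,0],0],[0,[3,-0.1,0],0],[0,[1.6,-0.1,0],0],[0,[0.8,-0.1,0],0],[0,[0,0,0],0],[0,[0,0,0],0]]}}

```text
clock: 11.5
eef_pos: [0.5814, 0.2356, 0.1264]
tool_rot: [180.0, -0.0, -164.4]
contact_force: [-0.4, -0.7, -0.0]
opening: 0.002
```

```bash
python3 - <<'E'
from h import *
s=state();print({k:np.round(s[k],4) for k in("clock","eef_pos","contact_force")})
S=dict(A=(.582,.2355),B=(.577,.1364),C=(.4775,.1415),D=(.483,.2405))
for n in("wrist","scene","top"):
    im=get_image(n);P=zall(im);g=im["image"]
    for k,(x,y) in S.items():
        m=(np.hypot(P[...,0]-x,P[...,1]-y)<.011)&(im["z_map"]>0)&(g.max(2)<110)&(P[...,2]<.1)&(P[...,2]>.06)
        if m.sum()>5: print(n,k,m.sum(),np.percentile(P[m][:,2],[50,80]).round(4))
    if n=="scene": cv2.imwrite("pics/scene3.png",cv2.resize(g[170:310,200:410],None,fx=3.8,fy=3.8,interpolation=cv2.INTER_CUBIC))
    if n=="wrist": cv2.imwrite("pics/wrist3.png",g)
E
```

```text
{'clock': np.float64(11.5), 'eef_pos': array([0.5814, 0.2356, 0.1264]), 'contact_force': array([-0.3554, -0.7192, -0.0104])}
wrist A 897 [0.08   0.0805]
wrist B 1055 [0.0797 0.0802]
wrist C 687 [0.08   0.0806]
wrist D 1343 [0.0801 0.0807]
scene A 50 [0.0801 0.0806]
scene B 40 [0.0797 0.0805]
scene C 39 [0.0801 0.0808]
scene D 54 [0.0802 0.0807]
top A 46 [0.0789 0.0806]
top B 75 [0.0789 0.0806]
top C 78 [0.0791 0.0807]
top D 83 [0.0796 0.0808]
```

View pics/scene3.png

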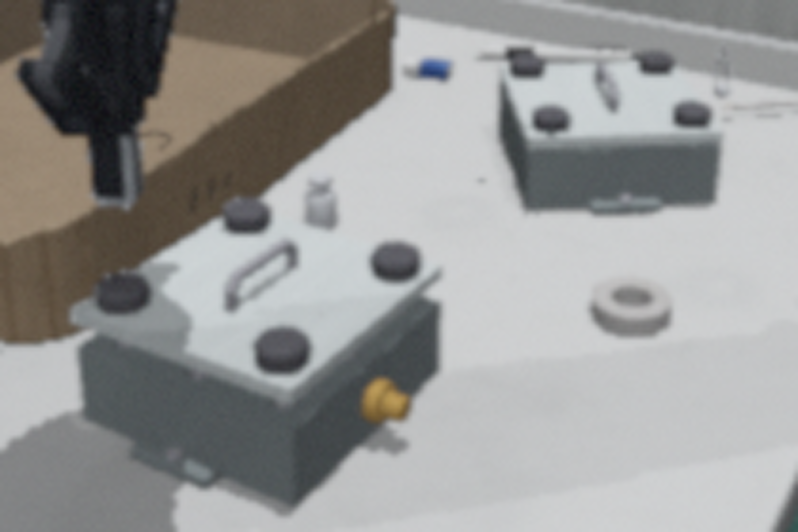

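All four studs sit at half depth (79.5–80 mm in each view) and the cover is level. Second round, starting with A.

>>> {"method": "carry_out", "body": {"moves": [[0,[0,0,-2.5],0],[0,[0,0,-1.5],0],[0,[0,0,-0.5],0],[0,[0,0,-0.3],0],[0,[0,0,-0.3],0],[0,[0,0,-0.3],0],[0,[0,0,-0.3],0],[0,[0,0,-0.2],0],[0,[0,0,-0.1],0],[0,[0,0,0],0],[0,[0,0,0],0]]}}

```text
clock: 12.75
eef_pos: [0.5818, 0.2356, 0.0692]
tool_rot: [-180.0, 0.1, -164.3]
contact_force: [-6.9, -2.4, 9.5]
opening: 0.001
```

>>> {"method": "carry_out", "body": {"moves": [[0,[0,0,-0.2],0],[0,[0,0,-0.1],0],[0,[0,0,0],0],[0,[0,0,0],0]]}}

```text
clock: 13.15
eef_pos: [0.582, 0.2357, 0.0675]
tool_rot: [-180.0, 0.1, -164.3]
contact_force: [-10.1, -2.9, 14.8]
opening: 0.001
```

>>> {"method": "carry_out", "body": {"moves": [[0,[0,0,-0.2],0],[0,[0,0,-0.2],0],[0,[0,0,0],0],[0,[0,0,0],0]]}}

```text
clock: 13.55
eef_pos: [0.5821, 0.2357, 0.067]
tool_rot: [-179.9, 0.2, -164.3]
contact_force: [-19.9, -4.7, 28.9]
opening: 0.002
```

A is hard on its stop at 67.0 mm. Now C.

>>> {"method": "carry_out", "body": {"moves": [[0,[0,0,2.0],0],[0,[0,0,2.5],0],[0,[0,0,2.2],0],[0,[-1.5,-1.4,0],0],[0,[-2.5,-2.3,0],0],[0,[-3,-2.6,0],0],[0,[-2.25,-2.0,0],0],[0,[-1.2,-1.1,0],0],[0,[0,0,0],0],[0,[0,0,0],0]]}}

```text
clock: 14.55
eef_pos: [0.4776, 0.142, 0.1274]
tool_rot: [180.0, 0.1, -164.4]
contact_force: [0.3, 0.5, -0.9]
opening: -0.003
```

>>> {"method": "carry_out", "body": {"moves": [[0,[0,0,-2.5],0],[0,[0,0,-1.5],0],[0,[0,0,-0.5],0],[0,[0,0,-0.3],0],[0,[0,0,-0.3],0],[0,[0,0,-0.3],0],[0,[0,0,-0.3],0],[0,[0,0,-0.3],0],[0,[0,0,-0.3],0],[0,[0,0,-0.2],0],[0,[0,0,0],0],[0,[0,0,0],0]]}}

```text
clock: 15.75
eef_pos: [0.4776, 0.1416, 0.0669]
tool_rot: [-179.9, 0.1, -164.3]
contact_force: [-19.3, -2.5, 29.4]
opening: -0.001
```

C is home at 66.9 mm under 29 N. Now B, then D.

>>> {"method": "carry_out", "body": {"moves": [[0,[0,0,2.0],0],[0,[0,0,2.5],0],[0,[0,0,2.0],0],[0,[1.5,-0.1,0],0],[0,[3,-0.1,0],0],[0,[3,-0.1,0],0],[0,[1.6,-0.1,0],0],[0,[0.8,-0.1,0],0],[0,[0,0,0],0],[0,[0,0,0],0]]}}

```text
clock: 16.75
eef_pos: [0.5759, 0.1368, 0.1264]
tool_rot: [180.0, -0.0, -164.4]
contact_force: [-0.6, -0.4, -0.9]
opening: 0.002
```

>>> {"method": "carry_out", "body": {"moves": [[0,[0,0,-2.5],0],[0,[0,0,-1.5],0],[0,[0,0,-0.5],0],[0,[0,0,-0.3],0],[0,[0,0,-0.3],0],[0,[0,0,-0.3],0],[0,[0,0,-0.3],0],[0,[0,0,-0.3],0],[0,[0,0,-0.3],0],[0,[0,0,-0.2],0],[0,[0,0,0],0],[0,[0,0,0],0]]}}

```text
clock: 17.95
eef_pos: [0.5764, 0.1366, 0.0669]
tool_rot: [-179.9, 0.1, -164.3]
contact_force: [-15.2, -0.4, 21.9]
opening: -0.002
```

>>> {"method": "carry_out", "body": {"moves": [[0,[0,0,-0.1],0],[0,[0,0,0],0],[0,[0,0,2.0],0],[0,[0,0,2.5],0],[0,[0,0,2.1],0],[0,[-1.4,1.5,0],0],[0,[-2.3,2.5,0],0],[0,[-2.6,3,0],0],[0,[-2.0,2.2,0],0],[0,[-1.05,1.2,0],0],[0,[0,0,0],0],[0,[0,0,0],0]]}}

```text
clock: 19.15
eef_pos: [0.4829, 0.241, 0.1272]
tool_rot: [180.0, 0.1, -164.3]
contact_force: [0.5, -0.2, -0.0]
opening: -0.002
```

>>> {"method": "carry_out", "body": {"moves": [[0,[0,0,-2.5],0],[0,[0,0,-1.5],0],[0,[0,0,-0.5],0],[0,[0,0,-0.3],0],[0,[0,0,-0.3],0],[0,[0,0,-0.3],0],[0,[0,0,-0.3],0],[0,[0,0,-0.3],0],[0,[0,0,-0.3],0],[0,[0,0,-0.2],0],[0,[0,0,-0.1],0],[0,[0,0,0],0],[0,[0,0,0],0]]}}

```text
clock: 20.45
eef_pos: [0.4833, 0.2399, 0.0669]
tool_rot: [-179.9, 0.1, -164.3]
contact_force: [-19.6, -6.5, 30.9]
opening: 0.001
```

All four are home. I'll lift clear and check.

>>> {"method": "carry_out", "body": {"moves": [[0,[0,0,2.0],0],[0,[0,0,3],0],[0,[0,0,4],0],[0,[0,0,4],0],[0,[0,-4,2],0],[0,[0,-4,0],0],[0,[0,-4,0],0],[0,[0,-4,0],0],[0,[0,-4,0],0],[0,[0,-3,0],0],[0,[0,0,0],0],[0,[0,0,0],0]]}}

```text
clock: 21.65
eef_pos: [0.4829, 0.0099, 0.2109]
tool_rot: [180.0, 0.1, -164.5]
contact_force: [-0.3, 0.5, 0.4]
opening: -0.003
```

```bash
python3 - <<'E'
from h import *
s=state();print({k:np.round(s[k],4) for k in("clock","eef_pos","contact_force")})
S=dict(A=(.582,.2355),B=(.577,.1364),C=(.4775,.1415),D=(.483,.2405))
for n in("scene","top"):
    im=get_image(n);P=zall(im);g=im["image"]
    for k,(x,y) in S.items():
        m=(np.hypot(P[...,0]-x,P[...,1]-y)<.011)&(im["z_map"]>0)&(g.max(2)<110)&(P[...,2]<.1)&(P[...,2]>.05)
        if m.sum()>5: print(n,k,m.sum(),np.percentile(P[m][:,2],[50,80]).round(4))
    m=(abs(P[...,0]-.53)<.06)&(abs(P[...,1]-.1885)<.06)&(g.min(2)>130)&(P[...,2]>.03)&(P[...,2]<.09)
    Q=P[m];c=np.linalg.lstsq(np.c_[Q[:,:2]-[.53,.1885],np.ones(len(Q))],Q[:,2],rcond=None)[0];print("cover tilt deg,z",np.degrees(c[:2]).round(2),c[2].round(4))
    cv2.imwrite(f"pics/{n}4.png",cv2.resize(g[170:310,200:410],None,fx=3.8,fy=3.8,interpolation=cv2.INTER_CUBIC) if n=="scene" else g)
E
```

```text
{'clock': np.float64(21.65), 'eef_pos': array([0.4829, 0.0099, 0.2109]), 'contact_force': array([-0.2805,  0.5131,  0.3951])}
scene A 49 [0.0685 0.0689]
scene B 38 [0.0678 0.0685]
scene C 48 [0.0679 0.0684]
scene D 52 [0.068  0.0685]
cover tilt deg,z [-0.24  0.29] 0.0568
top A 74 [0.0671 0.0683]
top B 75 [0.0672 0.0688]
top D 6 [0.0674 0.0693]
cover tilt deg,z [-1.01 -0.22] 0.056
```

View pics/scene4.png

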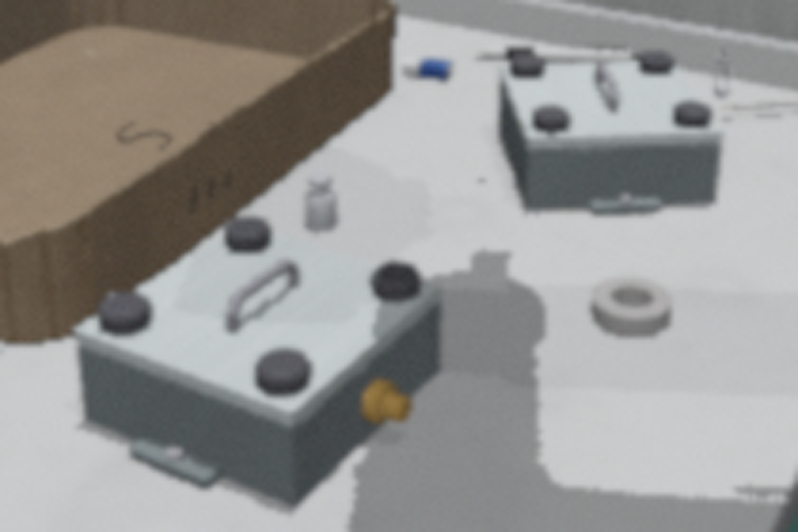

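```bash
python3 -c "
from h import *
print(finish_job())"
```

```text
the job is handed in; nothing more can be done
None
```

The open pot, which was the left one, is now sealed, and I handed the job in after about 22 s of robot time. I pressed the studs with the fingers shut, crosswise A→C→B→D. The first round took each to about half way, and the second in the same order took each home. The sealed pot was not touched.

- **Half way:** after the first round all four heads read 79–80 mm in all three camera views, and the cover looked level.
- **Home:** each stud met its hard stop with the fingertips at 66.9–67.0 mm, under 22–31 N vertical. The wrist force stayed well below its limit.
- **Final look:** with the arm clear, the scene camera read the heads at 67.8–68.5 mm and the cover at 57 mm, tilted under 0.4°. The top camera read A and B at about 67 mm.

**Where the checks disagreed or fell short:**
- The scene camera reads about 1 mm high compared with the arm, and it put A about 0.5 mm above the other heads. That is within calibration error, so I did not press A again out of order.
- The arm partly hid C and D in the last top view. It gave no reading for C, too few points for D, and a cover tilt of about 1°. I trusted the scene view and the stop contacts over that figure.

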